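# Slacken the left-hand lap knob and take out the slotted washer

### The job

The knob on the flat-lap machine has a left-hand thread: turn it clockwise (seen from above) until it comes up against its stop, feeling for the stop and not wrenching the lap round against its spindle lock. Then lift the slotted washer by its tab out of the recess under the knob, draw it out sideways without jamming it against the knob, rim or spindle, and set it down flat, same side up, in the aluminium tray without dropping it. Leave the knob backed off and the other things on the bench where they are.

Things in the scene. Friction and masses are not known exactly. Their poses are not given: they have to be found in the camera images.
- lap_machine: Flat-lap polishing machine fixed to the bench: round grey housing 190 mm across, 56 mm high, a small switch box on its +x side, carrying a level steel lap disc 150 mm across (top 84 mm above the bench) on an upright spindle, with knob and slotted washer in its middle. Origin on the spindle axis at bench level, z up.
- hub (a point): Floor of the round recess in the lap's hub, on the spindle axis, 90 mm above the bench. The washer lies on it. The recess rim is 66 mm across inside, 74 mm outside and 3.5 mm high. A 10 mm spindle stands up 22 mm from the floor into the knob. Axes as the machine, turning with the lap.
- lap_rim (a point): Point on the lap's top face 70 mm from the spindle axis; its x axis lies along the machine's x at rest and turns with the lap. The spindle lock holds the lap springily: it gives 1 rad per 2.5 N m either way and springs back; more than 0.3 rad (0.75 N m) damages the lock.
- knob_grip (a point): On the axis of the black ribbed round knob on the spindle, 23 mm above its underside and 13 mm below its top: the height at which to grip its 44 mm diameter (the lowest 5 mm are 40 mm across). z up; x turns with the knob. The thread is stiff all the way, about 0.15 N m; a firm grip of 25 to 30 N holds it.
- knob_foot (a point): Centre of the knob's underside. Left-hand thread: clockwise from above loosens and raises it, 12.5 mm per turn. It starts up to 1.4 mm above the washer and meets a hard stop about 8 mm above it, 0.5 to 0.65 turn on, so several grasps are needed; the stop must be felt, as a rise of the twisting moment to 1.5 times the thread's or more.
- washer: Loose slotted (C-shaped) steel clamp washer, about 120 g, in the hub recess under the knob. Origin at its centre on the underside; z up, x towards its tab. Round part within 30 mm radius, 8 mm thick, with a 14 mm slot from the centre out to -x, so it is drawn out tab first, along +x. It must not be pressed against machine or knob with more than 30 N.
- washer_slot (a point): Centre of the washer on its top face, 8 mm above its underside. To come out, the washer must rise more than 3.5 mm (over the rim) but less than the gap under the knob (about 8 mm at the stop): 5.5 to 6 mm is right; then 55 mm along the washer's +x clears the knob. Axes as the washer.
- washer_tab (a point): On the washer's upright tab, 72 mm from its centre along x, 26 mm above its underside. Pinch it across its 10 mm thickness (the washer's y); it is 22 mm long along x and rises from 6 to 34 mm above the underside, on an arm 16 mm wide whose underside is 5 mm above the washer's. Axes as the washer.
- tray: Open aluminium parts tray fixed to the bench, 170 x 150 mm outside (x, y), walls 4 mm thick and 22 mm high; origin under its centre.
- tray_in (a point): Centre of the tray's inner floor; inside 162 x 142 mm (x, y), walls 17 to 18 mm above the floor; axes as the tray.
- screwdriver: Bystander: slim screwdriver with a wooden handle, 150 mm long, lying along its x.
- hammer: Bystander: small hammer, 220 mm long, lying along its x.
- spare_washer: Bystander: plain round spare washer without slot or tab, 56 mm across, 8 mm thick, lying on the bench.
- wax_jar: Bystander: small amber jar with a dark lid, 60 mm across, 55 mm high.
Not all that is in view belongs to the job. Leave any brown or purple look-alike of the washer alone.

How it is judged:
By the outcome, as a careful person would: the job done as asked, in the order asked, and still so for the second after the job is handed in, with the robot touching nothing.
It also fails if it takes over 72 s, if anything falls off the work surface, if the arm or the gripper's body presses on something with over 40 N, if the wrist force passes 120 N, or if a joint passes its speed limit or range.

### The arm

A 6-joint arm with a two-finger parallel gripper is mounted at the origin on the work surface. World frame = base frame: x ahead of the robot, y to its left, z up, the work surface at z = 0. Lengths are in m, angles in rad, forces in N, time in s.
With the tool pointing down it reaches from about 0.425 to 1.125 m from the base axis. Payload 14.9 kg.
Tool frame: the origin (TCP) lies on the mounting face of the last link; the fingertips stand 191 mm ahead of it and the grasp point (between the pads) lies 172 mm ahead of it; z points along the fingers, y is the line along which they close (so a half turn about z gives the same grasp; the last joint's range is limited). The gripper opens to 91 mm and grips with 3 to 60 N. Pads are 32 mm wide; open, the fingers measure 118 mm over their backs; the gripper's body (76 mm by 178 mm) begins 60 mm behind the grasp point.
Start: joints at [1.246, 0.379, 1.734, -0, 1.028, -0.033], TCP at [0.201, 0.67, 0.405] pointing down, gripper open.
Joint ranges: [-2.77, 2.77], [-0.74, 2.19], [0, 2.66], [-1.06, 4.2], [0.31, 2.87], [-3.08, 3.08]. Speed limits (rad/s): [1.89, 1.89, 2.39, 3.14, 3.14, 3.14].

### API

Orientations are given as [roll, pitch, yaw] about the fixed x, y, z axes, in that order (R = Rz(yaw) Ry(pitch) Rx(roll)).
In Python, from station import bot gives the robot as it stands.
- The arm moves only by the tool servo_tool, never from a script. Its argument "commands" is a list of rows, each a list of 7 numbers: the shift along the tool's x, y, z in parts of the range, where 1.0 means 75 cm, then the turn, a rotation vector about the tool's x, y, z in fractions of the full range, 1 being 180 degrees, then the opening, from 0 (shut) to 1 (fully open). In form: [[tx, ty, tz, wx, wy, wz, gripper], ...]. A call has 1 to 20 rows; each row is the pose to reach, as a shift and turn from the pose commanded when the call began, along the tool's axes at that moment; what a row does not reach only later rows make up. A row lasts 1/8 s, in which the tool goes at most 62.5 mm and 10.7 degrees, less where a joint would pass 70% of its speed; a pose out of reach is approached as far as the arm can. No shift or turn number may pass 1 either way. A call with a gripper value outside its range is refused whole. The fingers move at their own pace and stop on an object; "squeeze" is the grip in N (left out, the last holds). Time passes only in rows, so rows that repeat a pose let the fingers close. It gives the time, the measured TCP pose, the force, the opening and the grip force at its end, in the units of the state.
- bot.sense(): the state, without advancing time (a new reading comes with each control period).
- bot.get_image(name): name is "scene" or "top" or "wrist"; returns a dict with "color" (400x640x3 uint8, red, green, blue), "depth" (400x640 float32, m along the optical axis (not along the pixel's ray), 0 where there is no reading), "intrinsics" (3x3 intrinsics, pixels), "rvec" (rotation vector, rad) and "tvec" (3), from world to camera coordinates, as OpenCV has them. Camera axes: x right, y down, z forward; pixel columns grow to the right and rows downward; lengths in m; the calibration is good to about 2 mm. A picture is of the moment at which its call begins.
- bot.job_done(): hands the job in; it is judged then, once.
Trained networks look in a picture, given as the dict that the camera call returned (one of the last four; its "shot" number tells which), for a name from the list of things; names that differ only in an ending like _2 or _b are one class to them, and where a whole thing is asked for, a point or a joint stands for the part that bears it (a point fixed in the world has none). Each returns a list of dicts, best first, with "score" (0 to 1); they miss things now and then, are a little off and sometimes report something else, mostly with a low value. They report only what shows in the picture. A call takes as long as a camera call. They do not tell look-alikes from the thing itself.
- bot.recognise(picture, thing): "position" ([x, y, z] in m, in world coordinates, good to about 4 mm: the middle of the surface that is visible of it).
The state is a dict: "time": time; "q": joint angles; "joint_vel": joint speeds; "effort": joint torques, N m; "ee_pos": TCP position; "eef_rot": TCP orientation; "force": force on the tool from outside, world axes, zero at the start; "moment": the same for the moment, N m; "finger_gap": finger opening in m; "gripper_force": force on a finger pad.
Only numpy, scipy, OpenCV 4.12 (cv2) and the standard library are available. Lean on these libraries where they do the work, as an engineer would, in place of code of your own. Each camera call takes 0.05 s, during which the arm holds its last target. There are 200 camera calls.

## Working session

There is one attempt and no reset: what is moved stays moved. The work goes in short steps, Python scripts to look and compute and a tool call to move; the robot and the scene stay as the last step left them, time stands still between calls to the robot, and variables do not carry over. Pictures are saved under pics/ and viewed, at most 10 in all, crops included, and the job is handed in when it is done.

Besides the shell and the picture viewer there is one more tool, called after "Call:" by a JSON object that holds its "op" and its "data". servo_tool: Moves the arm, as the interface text tells. Its arguments: {"type":"object","properties":{"commands":{"type":"array"},"squeeze":{"type":"number"}},"required":["commands"]}

```bash
mkdir -p pics; cat > h.py <<'E'
from station import bot
import numpy as np, cv2
from scipy.spatial.transform import Rotation as R
def world(im,u=None,v=None):
    K=im["intrinsics"];Rm=cv2.Rodrigues(np.array(im["rvec"],float))[0];t=np.array(im["tvec"],float).ravel()
    d=im["depth"];
    uu,vv=np.meshgrid(np.arange(640),np.arange(400))
    c=np.stack([(uu-K[0][2])*d/K[0][0],(vv-K[1][2])*d/K[1][1],d],-1)
    return (c-t)@Rm
def pix(im,p):
    K=np.array(im["intrinsics"],float)
    return cv2.projectPoints(np.array([p],float),np.array(im["rvec"],float),np.array(im["tvec"],float),K,None)[0].ravel()
def save(im,n,crop=None,s=1):
    c=im["color"][:,:,::-1]
    if crop: c=c[crop[1]:crop[3],crop[0]:crop[2]]
    cv2.imwrite("pics/"+n,cv2.resize(c,None,fx=s,fy=s,interpolation=cv2.INTER_CUBIC))
E
python3 - <<'E'
from h import *
im=bot.get_image("top");save(im,"top1.png",None,1.25)
for n in ["lap_machine","hub","knob_grip","washer","washer_tab","tray_in","spare_washer","wax_jar"]:
    for r in bot.recognise(im,n)[:3]: print(n,r["score"],np.round(r["position"],3),pix(im,r["position"]).round())
im=bot.get_image("scene");save(im,"scene1.png",None,1.25)
for n in ["knob_grip","washer","washer_tab"]:
    for r in bot.recognise(im,n)[:3]: print(n,r["score"],np.round(r["position"],3),pix(im,r["position"]).round())
s=bot.sense();print({k:np.round(v,3) for k,v in s.items()})
E
```

```text
lap_machine 0.96 [ 0.569 -0.161  0.086] [397. 203.]
hub 0.72 [ 0.569 -0.162  0.085] [397. 203.]
knob_grip 0.54 [0.411 0.01  0.009] [325. 268.]
knob_grip 0.53 [ 0.563 -0.17   0.134] [404. 203.]
washer 0.69 [ 0.342 -0.13   0.006] [380. 297.]
washer 0.59 [ 0.525 -0.186  0.096] [408. 221.]
washer 0.59 [ 0.825 -0.244  0.01 ] [423. 112.]
washer_tab 0.75 [ 0.525 -0.183  0.096] [407. 221.]
washer_tab 0.7 [ 0.826 -0.241  0.007] [422. 112.]
washer_tab 0.67 [ 0.344 -0.13   0.005] [380. 296.]
tray_in 0.86 [0.606 0.204 0.004] [252. 192.]
spare_washer 0.82 [0.41  0.012 0.012] [324. 269.]
spare_washer 0.57 [ 0.525 -0.187  0.098] [409. 221.]
wax_jar 0.64 [0.607 0.393 0.054] [173. 187.]
knob_grip 0.7 [ 0.57  -0.154  0.128] [293. 155.]
washer 0.78 [ 0.353 -0.133  0.012] [358. 167.]
washer 0.62 [ 0.519 -0.182  0.097] [304. 154.]
washer 0.59 [ 0.824 -0.241  0.007] [207. 199.]
washer_tab 0.68 [ 0.52  -0.184  0.1  ] [304. 153.]
washer_tab 0.58 [ 0.355 -0.129  0.008] [358. 169.]
washer_tab 0.55 [ 0.828 -0.241  0.012] [205. 198.]
{'time': np.float64(0.65), 'q': array([ 1.246,  0.379,  1.734, -0.   ,  1.029, -0.033]), 'joint_vel': array([-0.   ,  0.   ,  0.001, -0.001,  0.001, -0.002]), 'effort': array([-2.0000e-03, -7.6349e+01, -4.3464e+01,  6.5000e-02,  3.9000e-02,
        0.0000e+00]), 'ee_pos': array([0.201, 0.67 , 0.405]), 'eef_rot': array([3.142, 0.   , 2.85 ]), 'force': array([-0.409, -0.049, -0.423]), 'moment': array([ 0.022,  0.034, -0.041]), 'gripper_force': np.float64(0.0), 'finger_gap': np.float64(0.091)}
```

View pics/top1.png

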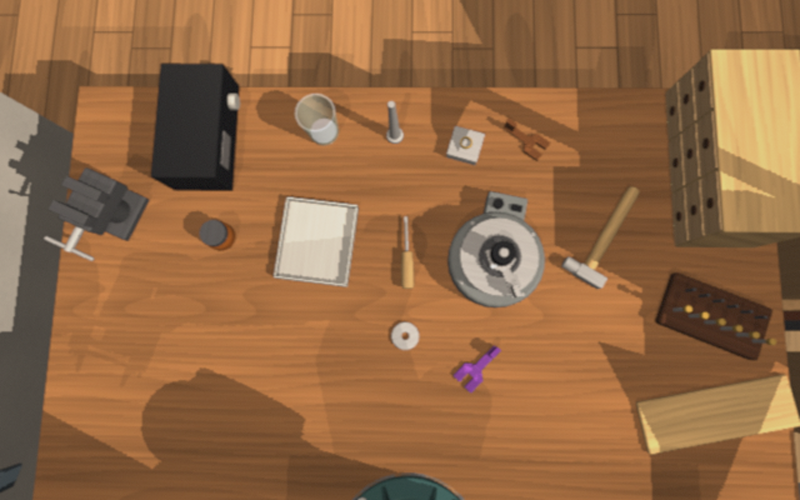

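View pics/scene1.png

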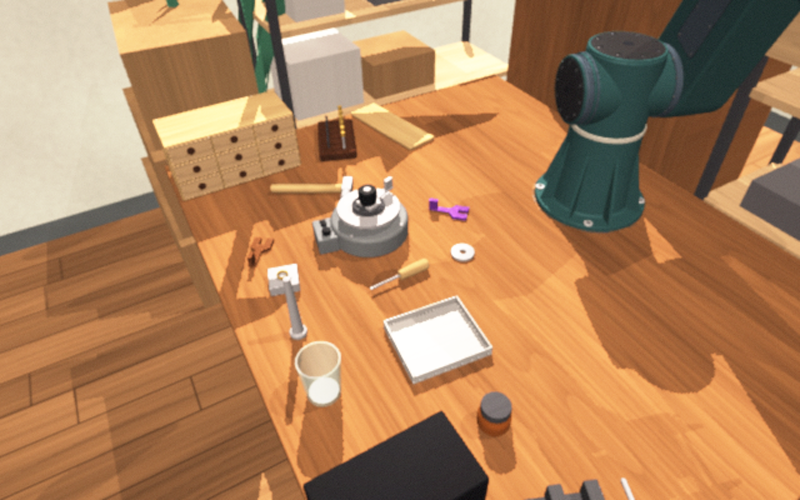

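```bash
python3 - <<'E'
from h import *
im=bot.get_image("top");save(im,"top2.png",(320,130,500,270),4)
w=world(im)
m=(abs(w[...,0]-.569)<.1)&(abs(w[...,1]+.161)<.1)
k=m&(w[...,2]>.12)&(w[...,2]<.15)
print("knob top",k.sum(),w[k].mean(0),w[k].min(0),w[k].max(0), np.median(w[k][:,2]))
for lo,hi in((.078,.09),(.05,.06),(.1,.118),(.118,.127)):
    k=m&(w[...,2]>lo)&(w[...,2]<hi);p=w[k]
    if len(p): print(lo,len(p),p.mean(0),p.min(0),p.max(0))
E
```

```text
knob top 353 [ 0.5554986  -0.16995055  0.13270837] [ 0.48634975 -0.19998374  0.12010985] [ 0.58572091 -0.14565382  0.13827626] 0.1341502655200308
0.078 2180 [ 0.56633127 -0.16581533  0.08472928] [ 0.49078842 -0.24263985  0.07857966] [ 0.64022412 -0.09297026  0.08999067]
0.05 1395 [ 0.5578952  -0.15667183  0.05569762] [ 0.47301558 -0.26015836  0.05005197] [ 0.66899581 -0.07339182  0.0599658 ]
0.1 75 [ 0.53231766 -0.17075441  0.10597175] [ 0.48708099 -0.19122052  0.10002699] [ 0.57361998 -0.14072385  0.11796475]
0.118 58 [ 0.50848181 -0.18466397  0.12376103] [ 0.48634975 -0.19998374  0.11839305] [ 0.58005828 -0.14636394  0.12695366]
```

Top view (800x500): the lap machine is at (497,257), with the black knob at (503,253) and the steel washer tab at (517,288), pointing towards the robot. The tray is at (316,241).

Washer candidates: steel in the lap at px (408,221), purple at (380,297), brown at (423,112), all in 640-wide pixels. The grey steel one under the knob fits. I'll confirm it in the crop.

View pics/top2.png

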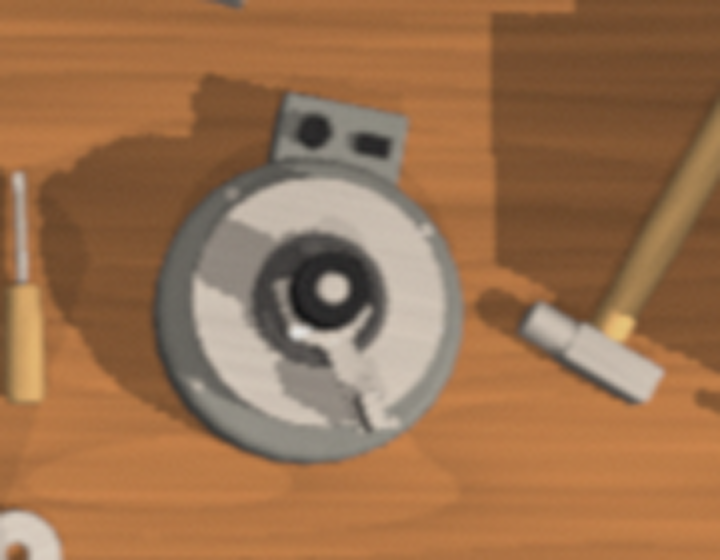

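```bash
cat >> h.py <<'E'
def rel(p,yaw):
    s=bot.sense();Rt=R.from_euler("xyz",s["eef_rot"]);Rg=R.from_euler("xyz",[np.pi,0,yaw])
    return np.round(Rt.inv().apply(np.array(p)-s["ee_pos"])*100,2),np.round((Rt.inv()*Rg).as_rotvec(degrees=True),2)
E
python3 - <<'E'
from h import *
print(rel([.565,-.167,.405],3.68))
E
```

```text
(array([-5.891e+01, -6.974e+01, -2.000e-02]), array([ -0.  ,   0.  , -47.56]))
```

The crop shows the grey steel C-washer under the knob (crop px 335,290), with its tab at (365,395). It's the steel one, so it's the washer meant. Moving above it.

The rows are not in the units I measure in: shifts go in shares of 75 cm and turns go in shares of 180 degrees. I convert before sending: -69.7 cm is -0.9293, -66 cm is -0.88, -47.6 degrees is -0.2644.

Call:
{"op": "servo_tool", "data": {"commands": [[-0.0533,-0.0627,0,0,0,-0.0167,0.72],[-0.1067,-0.1253,0,0,0,-0.0333,0.72],[-0.16,-0.1867,0,0,0,-0.0556,0.72],[-0.2133,-0.2533,0,0,0,-0.0722,0.72],[-0.2667,-0.3133,0,0,0,-0.0889,0.72],[-0.32,-0.3733,0,0,0,-0.1056,0.72],[-0.3733,-0.44,0,0,0,-0.1222,0.72],[-0.4267,-0.5013,0,0,0,-0.1444,0.72],[-0.48,-0.564,0,0,0,-0.1611,0.72],[-0.5333,-0.6267,0,0,0,-0.1778,0.72],[-0.5867,-0.6933,0,0,0,-0.2,0.72],[-0.64,-0.7533,0,0,0,-0.2167,0.72],[-0.6933,-0.816,0,0,0,-0.2333,0.72],[-0.7467,-0.88,0,0,0,-0.25,0.72],[-0.7853,-0.9293,0,0,0,-0.2644,0.72],[-0.7853,-0.9293,0,0,0,-0.2644,0.72],[-0.7853,-0.9293,0,0,0,-0.2644,0.72]], "squeeze": 30}}

```text
time: 2.82
ee_pos: [0.5647, -0.1662, 0.4045]
eef_rot: [3.141, -0.0, -2.603]
force: [0.3, 0.5, -0.3]
finger_gap: 0.0658
gripper_force: 0.0
```

```bash
python3 - <<'E'
from h import *
s=bot.sense();print({k:np.round(v,3) for k,v in s.items()})
im=bot.get_image("wrist");save(im,"wr1.png")
w=world(im);np.save("w1.npy",w)
for n in ["hub","knob_grip","washer","washer_tab"]:
    for r in bot.recognise(im,n)[:2]: print(n,r["score"],np.round(r["position"],3),pix(im,r["position"]).round())
from collections import Counter
z=w[...,2];m=(im["depth"]>0)&(np.hypot(w[...,0]-.565,w[...,1]+.167)<.1)
print(np.histogram(z[m],bins=np.arange(.05,.15,.004)))
def circ(k):
    p=np.float32(w[k][:,:2]*1000);return cv2.minEnclosingCircle(p),len(p),np.median(z[k])
for lo,hi in((.081,.087),(.128,.145)):print(lo,circ(m&(z>lo)&(z<hi)))
E
```

```text
{'time': np.float64(2.825), 'q': array([-0.326,  0.206,  1.964,  0.   ,  0.972, -2.435]), 'joint_vel': array([ 0.016, -0.012,  0.011,  0.001,  0.   ,  0.   ]), 'effort': array([-1.8420e+00, -5.8928e+01, -4.2718e+01, -1.0900e-01, -1.7000e-02,
       -7.3000e-02]), 'ee_pos': array([ 0.565, -0.166,  0.404]), 'eef_rot': array([ 3.141, -0.   , -2.603]), 'force': array([ 0.339,  0.535, -0.268]), 'moment': array([ 0.06 , -0.019, -0.018]), 'gripper_force': np.float64(0.0), 'finger_gap': np.float64(0.066)}
hub 0.68 [0.543 0.002 0.022] [434. 231.]
hub 0.57 [ 0.561 -0.171  0.084] [313. 189.]
knob_grip 0.61 [ 0.557 -0.17   0.139] [316. 202.]
washer 0.9 [ 0.345 -0.13   0.007] [442.  31.]
washer 0.74 [ 0.527 -0.188  0.097] [316. 154.]
washer_tab 0.76 [ 0.345 -0.129  0.009] [444.  30.]
washer_tab 0.69 [ 0.528 -0.181  0.095] [321. 159.]
(array([  738,  3796,   115,     0,     0,     0,     5,    10, 10182,
         467,  1203,   641,   751,     5,    29,    41,    51,    42,
         359,    60,   444,  1374,     0,     0]), array([0.05 , 0.054, 0.058, 0.062, 0.066, 0.07 , 0.074, 0.078, 0.082,
       0.086, 0.09 , 0.094, 0.098, 0.102, 0.106, 0.11 , 0.114, 0.118,
       0.122, 0.126, 0.13 , 0.134, 0.138, 0.142, 0.146]))
0.081 (((563.1405029296875, -166.59164428710938), 75.11561584472656), 10253, np.float64(0.08429927997108959))
0.128 (((563.68994140625, -166.74606323242188), 22.436607360839844), 1849, np.float64(0.1345513318435159))
```

View pics/wr1.png

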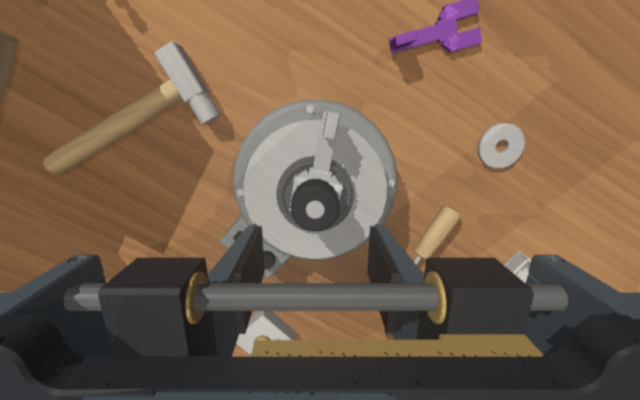

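The wrist view confirms the knob at (315,205) and the tab at (330,125). The knob axis is at about (0.5635, -0.1667), with its top at 0.1346, so I grip at TCP z = 0.294.

```bash
python3 - <<'E'
from h import *
print(rel([.5635,-.1667,.294],-2.603))
E
```

```text
(array([ 0.17, -0.02, 11.09]), array([-0.01,  0.01,  0.08]))
```

To row units: 11.1 cm is 0.148, 10 cm is 0.1333.

Call:
{"op": "servo_tool", "data": {"commands": [[0.002,0,0.0533,0,0,0,0.72],[0.002,0,0.1067,0,0,0,0.72],[0.002,0,0.1333,0,0,0,0.72],[0.002,0,0.148,0,0,0,0.72],[0.002,0,0.148,0,0,0,0.72],[0.002,0,0.148,0,0,0,0.4],[0.002,0,0.148,0,0,0,0.4],[0.002,0,0.148,0,0,0,0.4],[0.002,0,0.148,0,0,0,0.4],[0.002,0,0.148,0,0,0,0.4]], "squeeze": 28}}

```text
time: 4.32
ee_pos: [0.5639, -0.1673, 0.2944]
eef_rot: [-3.141, 0.001, -2.603]
force: [-1.5, 1.7, 6.3]
finger_gap: 0.0431
gripper_force: 28.0
```

```bash
python3 - <<'E'
from h import *
s=bot.sense();print({k:np.round(s[k],3) for k in("ee_pos","q","force","moment","finger_gap","gripper_force")})
E
```

```text
{'ee_pos': array([ 0.564, -0.167,  0.294]), 'q': array([-0.328,  0.362,  2.005,  0.   ,  0.773, -2.438]), 'force': array([-1.518,  1.744,  6.272]), 'moment': array([ 0.485,  0.317, -0.031]), 'finger_gap': np.float64(0.043), 'gripper_force': np.float64(28.001)}
```

To row units: -0.28 cm is -0.0037, -0.25 cm is -0.0033, 80 degrees is 0.4444.

Call:
{"op": "servo_tool", "data": {"commands": [[0,0,-0.0004,0,0,0.0444,0.4],[0,0,-0.0008,0,0,0.0889,0.4],[0,0,-0.0011,0,0,0.1333,0.4],[0,0,-0.0015,0,0,0.1778,0.4],[0,0,-0.0019,0,0,0.2222,0.4],[0,0,-0.0023,0,0,0.2667,0.4],[0,0,-0.0025,0,0,0.3111,0.4],[0,0,-0.0029,0,0,0.3556,0.4],[0,0,-0.0033,0,0,0.4,0.4],[0,0,-0.0037,0,0,0.4444,0.4],[0,0,-0.0037,0,0,0.4444,0.4]]}}

```text
time: 5.7
ee_pos: [0.564, -0.1666, 0.2971]
eef_rot: [3.14, -0.0, 2.282]
force: [2.1, 12.3, 6.2]
finger_gap: 0.0433
gripper_force: 28.0
```

```bash
cat > s.py <<'E'
from h import *
s=bot.sense();print({k:np.round(s[k],3) for k in("time","ee_pos","eef_rot","force","moment","finger_gap","gripper_force")},"q6",round(s["q"][5],3),"yawdeg",np.degrees(s["eef_rot"][2]).round(1))
E
python3 s.py
```

```text
{'time': np.float64(5.7), 'ee_pos': array([ 0.564, -0.167,  0.297]), 'eef_rot': array([ 3.14 , -0.   ,  2.282]), 'force': array([ 2.119, 12.32 ,  6.228]), 'moment': array([ 2.096, -0.301,  0.158]), 'finger_gap': np.float64(0.043), 'gripper_force': np.float64(28.002)} q6 -1.04 yawdeg 130.7
```

To row units: -0.25 cm is -0.0033, -0.19 cm is -0.0025, 72 degrees is 0.4.

Call:
{"op": "servo_tool", "data": {"commands": [[0.0005,0.0004,-0.0004,0,0,0.0444,0.4],[0.0005,0.0004,-0.0008,0,0,0.0889,0.4],[0.0005,0.0004,-0.0011,0,0,0.1333,0.4],[0.0005,0.0004,-0.0015,0,0,0.1778,0.4],[0.0005,0.0004,-0.0019,0,0,0.2222,0.4],[0.0005,0.0004,-0.0023,0,0,0.2667,0.4],[0.0005,0.0004,-0.0025,0,0,0.3111,0.4],[0.0005,0.0004,-0.0029,0,0,0.3556,0.4],[0.0005,0.0004,-0.0033,0,0,0.4,0.4],[0.0005,0.0004,-0.0033,0,0,0.4,0.4]]}}

```text
time: 6.95
ee_pos: [0.5645, -0.1664, 0.2997]
eef_rot: [3.139, -0.002, 1.025]
force: [7.6, 9.7, -0.5]
finger_gap: 0.0432
gripper_force: 28.0
```

```bash
python3 s.py
```

```text
{'time': np.float64(6.95), 'ee_pos': array([ 0.565, -0.166,  0.3  ]), 'eef_rot': array([ 3.139e+00, -2.000e-03,  1.025e+00]), 'force': array([ 7.621,  9.691, -0.55 ]), 'moment': array([ 1.605, -1.248,  0.158]), 'finger_gap': np.float64(0.043), 'gripper_force': np.float64(28.001)} q6 0.218 yawdeg 58.8
```

To row units: -0.08 cm is -0.0011, -0.06 cm is -0.0008, 24 degrees is 0.1333.

Call:
{"op": "servo_tool", "data": {"commands": [[0.0005,0,-0.0004,0,0,0.0444,0.4],[0.0005,0,-0.0008,0,0,0.0889,0.4],[0.0005,0,-0.0011,0,0,0.1333,0.4],[0.0005,0,-0.0011,0,0,0.1333,0.4]]}}

```text
time: 7.45
ee_pos: [0.5647, -0.1663, 0.3006]
eef_rot: [3.14, -0.002, 0.607]
force: [7.4, 4.6, -0.3]
finger_gap: 0.0433
gripper_force: 28.0
```

```bash
python3 s.py
```

```text
{'time': np.float64(7.45), 'ee_pos': array([ 0.565, -0.166,  0.301]), 'eef_rot': array([ 3.14e+00, -2.00e-03,  6.07e-01]), 'force': array([ 7.384,  4.56 , -0.265]), 'moment': array([ 0.775, -1.191,  0.16 ]), 'finger_gap': np.float64(0.043), 'gripper_force': np.float64(28.001)} q6 0.637 yawdeg 34.8
```

To row units: -0.03 cm is -0.0004, 0.02 cm is 0.0003, 8 degrees is 0.0444.

Call:
{"op": "servo_tool", "data": {"commands": [[0.0003,0,-0.0001,0,0,0.0222,0.4],[0.0003,0,-0.0004,0,0,0.0444,0.4],[0.0003,0,-0.0004,0,0,0.0444,0.4]]}}

```text
time: 7.82
ee_pos: [0.5649, -0.1663, 0.3009]
eef_rot: [3.14, -0.003, 0.468]
force: [7.7, 2.4, -1.1]
finger_gap: 0.0435
gripper_force: 28.0
```

```bash
python3 s.py
```

```text
{'time': np.float64(7.825), 'ee_pos': array([ 0.565, -0.166,  0.301]), 'eef_rot': array([ 3.14e+00, -3.00e-03,  4.68e-01]), 'force': array([ 7.741,  2.445, -1.101]), 'moment': array([ 0.444, -1.077,  0.146]), 'finger_gap': np.float64(0.044), 'gripper_force': np.float64(28.0)} q6 0.776 yawdeg 26.8
```

To row units: -0.03 cm is -0.0004, -0.01 cm is -0.0001, 8 degrees is 0.0444.

Call:
{"op": "servo_tool", "data": {"commands": [[0,0,-0.0001,0,0,0.0222,0.4],[0,0,-0.0004,0,0,0.0444,0.4],[0,0,-0.0004,0,0,0.0444,0.4]]}}

```text
time: 8.2
ee_pos: [0.5649, -0.1664, 0.3012]
eef_rot: [3.14, -0.003, 0.329]
force: [7.2, 1.0, -1.0]
finger_gap: 0.0432
gripper_force: 28.0
```

```bash
python3 s.py
```

```text
{'time': np.float64(8.2), 'ee_pos': array([ 0.565, -0.166,  0.301]), 'eef_rot': array([ 3.14e+00, -3.00e-03,  3.29e-01]), 'force': array([ 7.217,  1.013, -1.04 ]), 'moment': array([ 0.294, -1.11 ,  0.118]), 'finger_gap': np.float64(0.043), 'gripper_force': np.float64(28.0)} q6 0.916 yawdeg 18.8
```

To row units: -0.03 cm is -0.0004, -0.01 cm is -0.0001, 8 degrees is 0.0444.

Call:
{"op": "servo_tool", "data": {"commands": [[0,0,-0.0001,0,0,0.0222,0.4],[0,0,-0.0004,0,0,0.0444,0.4],[0,0,-0.0004,0,0,0.0444,0.4]]}}

```text
time: 8.57
ee_pos: [0.5649, -0.1665, 0.3015]
eef_rot: [3.14, -0.003, 0.189]
force: [8.2, 1.4, -2.9]
finger_gap: 0.0433
gripper_force: 28.0
```

```bash
python3 s.py
```

```text
{'time': np.float64(8.575), 'ee_pos': array([ 0.565, -0.167,  0.301]), 'eef_rot': array([ 3.14e+00, -3.00e-03,  1.89e-01]), 'force': array([ 8.219,  1.431, -2.879]), 'moment': array([ 0.106, -1.176,  0.139]), 'finger_gap': np.float64(0.043), 'gripper_force': np.float64(28.0)} q6 1.055 yawdeg 10.8
```

To row units: -0.03 cm is -0.0004, -0.01 cm is -0.0001, 8 degrees is 0.0444.

Call:
{"op": "servo_tool", "data": {"commands": [[0,0,-0.0001,0,0,0.0222,0.4],[0,0,-0.0004,0,0,0.0444,0.4],[0,0,-0.0004,0,0,0.0444,0.4]]}}

```text
time: 8.95
ee_pos: [0.5649, -0.1666, 0.3017]
eef_rot: [3.14, -0.003, 0.049]
force: [7.2, -0.3, -3.1]
finger_gap: 0.0432
gripper_force: 28.0
```

```bash
python3 s.py
```

```text
{'time': np.float64(8.95), 'ee_pos': array([ 0.565, -0.167,  0.302]), 'eef_rot': array([ 3.14e+00, -3.00e-03,  4.90e-02]), 'force': array([ 7.215, -0.35 , -3.057]), 'moment': array([-0.084, -1.212,  0.066]), 'finger_gap': np.float64(0.043), 'gripper_force': np.float64(28.0)} q6 1.195 yawdeg 2.8
```

To row units: -0.03 cm is -0.0004, -0.01 cm is -0.0001, 8 degrees is 0.0444.

Call:
{"op": "servo_tool", "data": {"commands": [[0,0,-0.0001,0,0,0.0222,0.4],[0,0,-0.0004,0,0,0.0444,0.4],[0,0,-0.0004,0,0,0.0444,0.4]]}}

```text
time: 9.32
ee_pos: [0.5649, -0.1666, 0.302]
eef_rot: [3.141, -0.004, -0.09]
force: [7.0, -1.7, -2.2]
finger_gap: 0.0433
gripper_force: 28.0
```

```bash
cat > s.py <<'E'
from h import *
M=[]
for i in range(3):
    s=bot.sense();M.append(s["moment"][2])
    if i<2: im=bot.get_image("wrist")
print({k:np.round(s[k],3) for k in("time","ee_pos","eef_rot","force","moment","finger_gap","gripper_force")},"q6",round(s["q"][5],3),"yawdeg",np.degrees(s["eef_rot"][2]).round(1),np.round(M,3),"eff6",s["effort"][5].round(3))
w=world(im);z=w[...,2];m=(np.hypot(w[...,0]-.5635,w[...,1]+.1667)<.012)&(z>.125)&(z<.16)
print("knob top",m.sum(),np.median(z[m]) if m.any() else 0)
E
python3 s.py
```

```text
{'time': np.float64(9.425), 'ee_pos': array([ 0.565, -0.167,  0.302]), 'eef_rot': array([ 3.141, -0.004, -0.089]), 'force': array([ 7.403, -1.072, -3.898]), 'moment': array([-0.274, -1.208,  0.104]), 'finger_gap': np.float64(0.043), 'gripper_force': np.float64(27.999)} q6 1.334 yawdeg -5.1 [0.166 0.128 0.104] eff6 0.173
knob top 976 0.14253934932199813
```

To row units: -0.02 cm is -0.0003, -0.01 cm is -0.0001, 6 degrees is 0.0333.

Call:
{"op": "servo_tool", "data": {"commands": [[0,0,-0.0001,0,0,0.0167,0.4],[0,0,-0.0003,0,0,0.0333,0.4],[0,0,-0.0003,0,0,0.0333,0.4]]}}

```text
time: 9.8
ee_pos: [0.5649, -0.1667, 0.3022]
eef_rot: [3.141, -0.004, -0.195]
force: [8.5, -2.4, -3.4]
finger_gap: 0.0432
gripper_force: 28.0
```

```bash
python3 s.py
```

```text
{'time': np.float64(9.9), 'ee_pos': array([ 0.565, -0.167,  0.302]), 'eef_rot': array([ 3.141, -0.004, -0.194]), 'force': array([ 8.297, -2.355, -2.924]), 'moment': array([-0.358, -1.212,  0.099]), 'finger_gap': np.float64(0.043), 'gripper_force': np.float64(27.999)} q6 1.438 yawdeg -11.1 [0.141 0.162 0.099] eff6 0.166
knob top 987 0.14269151342882097
```

To row units: -0.02 cm is -0.0003, -0.01 cm is -0.0001, 6 degrees is 0.0333.

Call:
{"op": "servo_tool", "data": {"commands": [[0,0,-0.0001,0,0,0.0167,0.4],[0,0,-0.0003,0,0,0.0333,0.4],[0,0,-0.0003,0,0,0.0333,0.4]]}}

```text
time: 10.28
ee_pos: [0.5648, -0.1667, 0.3023]
eef_rot: [3.141, -0.004, -0.299]
force: [8.5, -3.3, -4.9]
finger_gap: 0.0436
gripper_force: 28.0
```

```bash
python3 s.py
```

```text
{'time': np.float64(10.375), 'ee_pos': array([ 0.565, -0.167,  0.302]), 'eef_rot': array([ 3.141, -0.004, -0.298]), 'force': array([ 7.913, -3.217, -5.894]), 'moment': array([-0.567, -1.265,  0.322]), 'finger_gap': np.float64(0.043), 'gripper_force': np.float64(27.999)} q6 1.543 yawdeg -17.1 [0.34  0.228 0.322] eff6 0.346
knob top 987 0.1427216593783682
```

The stop is felt: joint effort went from 0.17 to 0.35 N m and the moment from about 0.14 to 0.33. I ease back to relieve the lap spring, release and rise.

To row units: -10 cm is -0.1333, -8 cm is -0.1067, -6 degrees is -0.0333.

Call:
{"op": "servo_tool", "data": {"commands": [[0,0,0,0,0,-0.0167,0.4],[0,0,0,0,0,-0.0333,0.4],[0,0,0,0,0,-0.0333,0.4],[0,0,0,0,0,-0.0333,0.72],[0,0,0,0,0,-0.0333,0.72],[0,0,0,0,0,-0.0333,0.72],[0,0,0,0,0,-0.0333,0.72],[0,0,-0.04,0,0,-0.0333,0.72],[0,0,-0.1067,0,0,-0.0333,0.6],[0,0,-0.1333,0,0,-0.0333,0.5],[0,0,-0.1333,0,0,-0.0333,0.5]]}}

```text
time: 11.75
ee_pos: [0.5642, -0.1664, 0.4028]
eef_rot: [3.141, -0.002, -0.194]
force: [1.1, 0.2, -0.3]
finger_gap: 0.0458
gripper_force: 0.0
```

```bash
python3 - <<'E'
from h import *
s=bot.sense();print({k:np.round(s[k],3) for k in("time","ee_pos","eef_rot","force","q","finger_gap")})
im=bot.get_image("wrist");save(im,"wr2.png")
w=world(im);z=w[...,2];np.save("w2.npy",w)
def circ(k):
    p=np.float32(w[k][:,:2]*1000);return cv2.minEnclosingCircle(p),len(p),np.median(z[k])
m=(np.hypot(w[...,0]-.5635,w[...,1]+.1667)<.1)
print("lap",circ(m&(z>.081)&(z<.087)));print("knob",circ(m&(z>.137)&(z<.15)))
r=np.hypot(w[...,0]-.5635,w[...,1]+.1667)
print("tab z",circ(m&(r>.055)&(z>.112)&(z<.13)))
k=m&(r>.04)&(r<.09)&(z>.0875)&(z<.13);print(np.histogram(z[k],bins=np.arange(.086,.13,.002)))
t=im;print([ (x["score"],np.round(x["position"],3)) for x in bot.recognise(im,"washer_tab")[:2]])
E
```

```text
{'time': np.float64(11.75), 'ee_pos': array([ 0.564, -0.166,  0.403]), 'eef_rot': array([ 3.141e+00, -2.000e-03, -1.940e-01]), 'force': array([ 1.08 ,  0.217, -0.282]), 'q': array([-0.326,  0.207,  1.966,  0.   ,  0.966,  1.438]), 'finger_gap': np.float64(0.046)}
lap (((564.3257446289062, -166.8824005126953), 74.90713500976562), 9958, np.float64(0.08438737069226465))
knob (((564.4864501953125, -166.58567810058594), 22.46139907836914), 1964, np.float64(0.1422929942183031))
tab z (((500.940673828125, -189.83306884765625), 7.8852410316467285), 108, np.float64(0.12348062022401196))
(array([  1,  38,  22,   0,   0, 102, 210,  12,   8,   9,  11,   8,   9,
         8,   7,  11,   9,   8,  23,  41,   1,   0]), array([0.086, 0.088, 0.09 , 0.092, 0.094, 0.096, 0.098, 0.1  , 0.102,
       0.104, 0.106, 0.108, 0.11 , 0.112, 0.114, 0.116, 0.118, 0.12 ,
       0.122, 0.124, 0.126, 0.128, 0.13 ]))
[(0.98, array([ 0.524, -0.182,  0.095])), (0.92, array([ 0.344, -0.127,  0.008]))]
```

View pics/wr2.png

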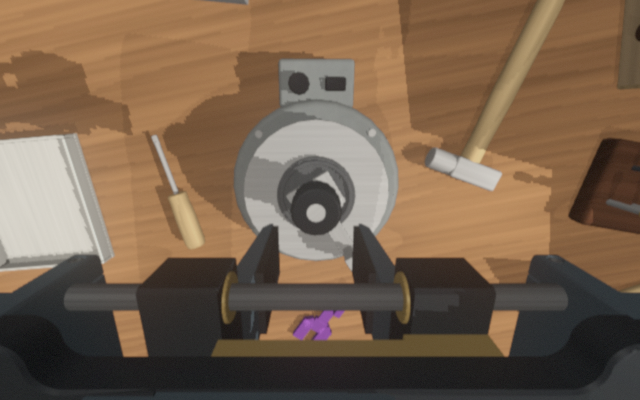

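The knob top is now at 0.1423, up 7.8 mm. The tab is hidden in this view, behind the gripper at about (350,255), so I turn round to see it with the wrist camera.

To row units: -100 degrees is -0.5556.

Call:
{"op": "servo_tool", "data": {"commands": [[0,0,0,0,0,-0.0556,0.5],[0,0,0,0,0,-0.1111,0.5],[0,0,0,0,0,-0.1667,0.5],[0,0,0,0,0,-0.2222,0.5],[0,0,0,0,0,-0.2778,0.5],[0,0,0,0,0,-0.3333,0.5],[0,0,0,0,0,-0.3889,0.5],[0,0,0,0,0,-0.4444,0.5],[0,0,0,0,0,-0.5,0.5],[0,0,0,0,0,-0.5556,0.5],[0,0,0,0,0,-0.5889,0.5]]}}

```text
time: 13.22
ee_pos: [0.5636, -0.1663, 0.3997]
eef_rot: [-3.139, -0.001, 1.66]
force: [0.5, -0.2, 0.4]
finger_gap: 0.0458
gripper_force: 0.0
```

To row units: -104 degrees is -0.5778.

Call:
{"op": "servo_tool", "data": {"commands": [[0,0,0,0,0,-0.0556,0.5],[0,0,0,0,0,-0.1111,0.5],[0,0,0,0,0,-0.1667,0.5],[0,0,0,0,0,-0.2222,0.5],[0,0,0,0,0,-0.2778,0.5],[0,0,0,0,0,-0.3333,0.5],[0,0,0,0,0,-0.3889,0.5],[0,0,0,0,0,-0.4444,0.5],[0,0,0,0,0,-0.5,0.5],[0,0,0,0,0,-0.5556,0.5],[0,0,0,0,0,-0.5778,0.5],[0,0,0,0,0,-0.5778,0.5]]}}

```text
time: 14.72
ee_pos: [0.5637, -0.1663, 0.4001]
eef_rot: [3.14, -0.002, -2.813]
force: [-0.2, -0.7, -0.6]
finger_gap: 0.0453
gripper_force: 0.0
```

```bash
python3 - <<'E'
from h import *
s=bot.sense();print({k:np.round(s[k],3) for k in("time","ee_pos","eef_rot","q")})
im=bot.get_image("wrist");save(im,"wr3.png",(220,80,420,280),3)
w=world(im);z=w[...,2];np.save("w3.npy",w)
c=np.array([.564,-.1667]);r=np.hypot(w[...,0]-c[0],w[...,1]-c[1])
def fit(k):
    p=np.float32(w[k][:,:2]*1000);return len(p),cv2.minAreaRect(p),p.mean(0),np.median(z[k])
m=r<.1
for lo,hi,a in((.137,.15,0),(.081,.087,0)):
    print(cv2.minEnclosingCircle(np.float32(w[m&(z>lo)&(z<hi)][:,:2]*1000)))
print("tabtop",fit(m&(r>.055)&(z>.1215)&(z<.127)))
k=m&(r>.039)&(r<.060)&(z>.0945)&(z<.102);print("arm",fit(k))
p=w[k][:,:2];print("arm dir",np.degrees(np.arctan2(*(p.mean(0)-c)[::-1])))
print("arm z",np.percentile(z[k],[10,50,90]))
k=m&(r<.033)&(r>.023)&(z>.09)&(z<.104);print("washer z",np.histogram(z[k],bins=np.arange(.088,.106,.001)))
im=bot.get_image("top");w=world(im);z=w[...,2]
k=(abs(w[...,0]-.606)<.11)&(abs(w[...,1]-.204)<.1)
kk=k&(z>.014)&(z<.03);print("tray rim",fit(kk));kk=k&(z>.0015)&(z<.01);print("floor",fit(kk))
E
```

```text
{'time': np.float64(14.725), 'ee_pos': array([ 0.564, -0.166,  0.4  ]), 'eef_rot': array([ 3.140e+00, -2.000e-03, -2.813e+00]), 'q': array([-0.326,  0.211,  1.968, -0.   ,  0.966, -2.226])}
((563.3027954101562, -166.50411987304688), 22.528823852539062)
((563.319580078125, -166.61558532714844), 74.79309844970703)
tabtop (322, ((495.3766784667969, -191.2678680419922), (21.00379180908203, 9.270005226135254), 18.879362106323242), array([ 495.28033, -191.25726], dtype=float32), np.float64(0.12436510728749803))
arm (383, ((517.68017578125, -182.85513305664062), (20.741811752319336, 16.09178352355957), 18.701868057250977), array([ 517.53107, -183.21219], dtype=float32), np.float64(0.0983336462896256))
arm dir -160.43798096928168
arm z [0.09738838 0.09833365 0.09932511]
washer z (array([  0,   0, 301,  88,  24,  21,   7,   3,  34, 160, 218,  60,   2,
         0,   0,   0,   0]), array([0.088, 0.089, 0.09 , 0.091, 0.092, 0.093, 0.094, 0.095, 0.096,
       0.097, 0.098, 0.099, 0.1  , 0.101, 0.102, 0.103, 0.104, 0.105]))
tray rim (482, ((601.63427734375, 198.41586303710938), (151.2211456298828, 170.4193115234375), 84.00752258300781), array([604.4645 , 201.12572], dtype=float32), np.float64(0.021660915760277868))
floor (3818, ((606.0969848632812, 204.04324340820312), (199.9755859375, 219.34078979492188), 89.86931610107422), array([603.3498 , 201.20538], dtype=float32), np.float64(0.004266803173534579))
```

View pics/wr3.png

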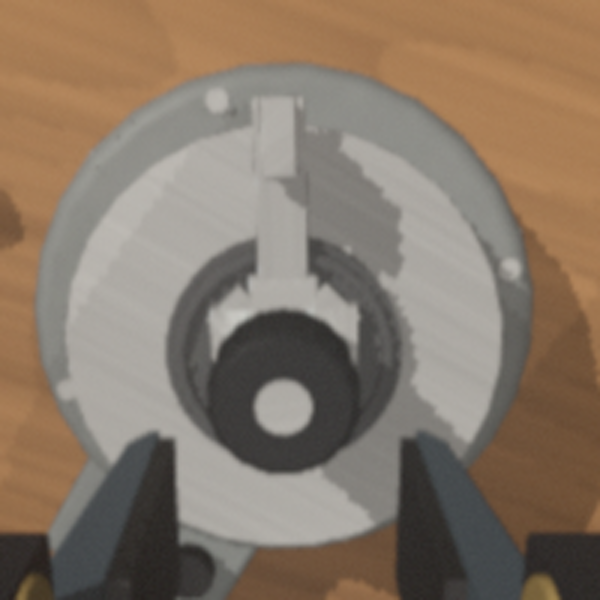

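The wrist view shows the tab top at crop px (278,140) and the arm and C-body under the knob. In world coordinates the tab is at about (0.496, -0.1914). I align the grasp line through the spindle at yaw -160°.

```bash
python3 - <<'E'
from h import *
print(rel([.4963,-.1913,.2915],np.radians(-160)))
E
```

```text
(array([ 7.19, -0.2 , 10.92]), array([ 0.06, -0.07, -1.22]))
```

To row units: 10.5 cm is 0.14, 10 cm is 0.1333, -1.2 degrees is -0.0067.

Call:
{"op": "servo_tool", "data": {"commands": [[0.0533,-0.0013,0,0,0,-0.0067,0.4],[0.096,-0.0027,0.0267,0,0,-0.0067,0.4],[0.096,-0.0027,0.08,0,0,-0.0067,0.4],[0.096,-0.0027,0.1133,0,0,-0.0067,0.4],[0.096,-0.0027,0.1333,0,0,-0.0067,0.4],[0.096,-0.0027,0.14,0,0,-0.0067,0.4],[0.096,-0.0027,0.14,0,0,-0.0067,0.4]], "squeeze": 25}}

```text
time: 15.7
ee_pos: [0.4968, -0.1916, 0.297]
eef_rot: [-3.141, 0.0, -2.791]
force: [-0.0, 0.4, -0.4]
finger_gap: 0.0366
gripper_force: 0.0
```

```bash
cat > s2.py <<'E'
from h import *
s=bot.sense();print({k:np.round(s[k],4) for k in("time","ee_pos","eef_rot","force","moment","finger_gap","gripper_force")})
E
python3 s2.py; python3 - <<'E'
from h import *
print(rel([.4963,-.1913,.2915],np.radians(-160)))
E
```

```text
{'time': np.float64(15.7), 'ee_pos': array([ 0.4968, -0.1916,  0.297 ]), 'eef_rot': array([-3.1414e+00,  2.0000e-04, -2.7913e+00]), 'force': array([-0.0117,  0.416 , -0.4165]), 'moment': array([-0.019 , -0.0246, -0.0279]), 'finger_gap': np.float64(0.0366), 'gripper_force': np.float64(0.0)}
(array([0.03, 0.05, 0.55]), array([-0.01,  0.01,  0.07]))
```

Call:
{"op": "servo_tool", "data": {"commands": [[0.0004,0.0007,0.004,0,0,0,0.4],[0.0004,0.0007,0.0067,0,0,0,0.4],[0.0004,0.0007,0.0067,0,0,0,0.4],[0.0004,0.0007,0.0067,0,0,0,0.2],[0.0004,0.0007,0.0067,0,0,0,0.15],[0.0004,0.0007,0.0067,0,0,0,0.1],[0.0004,0.0007,0.0067,0,0,0,0.05],[0.0004,0.0007,0.0067,0,0,0,0.05],[0.0004,0.0007,0.0067,0,0,0,0.05]], "squeeze": 25}}

```text
time: 16.82
ee_pos: [0.4961, -0.1912, 0.2918]
eef_rot: [-3.142, 0.0, -2.791]
force: [0.1, -0.9, 0.5]
finger_gap: 0.0097
gripper_force: 25.0
```

```bash
python3 s2.py
```

```text
{'time': np.float64(16.825), 'ee_pos': array([ 0.4961, -0.1912,  0.2918]), 'eef_rot': array([-3.1416,  0.    , -2.7911]), 'force': array([ 0.0955, -0.8862,  0.5494]), 'moment': array([ 0.0917,  0.0797, -0.0079]), 'finger_gap': np.float64(0.0097), 'gripper_force': np.float64(25.0001)}
```

To row units: -0.57 cm is -0.0076, -0.45 cm is -0.006.

Call:
{"op": "servo_tool", "data": {"commands": [[0,0,0,0,0,0,0.05],[0,0,-0.002,0,0,0,0.05],[0,0,-0.004,0,0,0,0.05],[0,0,-0.006,0,0,0,0.05],[0,0,-0.0076,0,0,0,0.05],[0,0,-0.0076,0,0,0,0.05],[0,0,-0.0076,0,0,0,0.05]], "squeeze": 45}}

```text
time: 17.7
ee_pos: [0.4961, -0.1912, 0.2974]
eef_rot: [-3.142, -0.0, -2.791]
force: [0.1, -0.2, -1.1]
finger_gap: 0.0095
gripper_force: 45.0
```

```bash
python3 s2.py; python3 - <<'E'
from h import *
im=bot.get_image("wrist")
w=world(im);z=w[...,2];c=np.array([.5637,-.1667]);r=np.hypot(w[...,0]-c[0],w[...,1]-c[1])
k=(r>.03)&(r<.05)&(w[...,0]<c[0])&(z>.097)&(z<.112);print(k.sum(),np.median(z[k]) if k.any() else 0)
save(im,"wr4.png")
E
```

```text
{'time': np.float64(17.7), 'ee_pos': array([ 0.4961, -0.1912,  0.2974]), 'eef_rot': array([-3.1416, -0.    , -2.7911]), 'force': array([ 0.0954, -0.1976, -1.1322]), 'moment': array([ 0.0456,  0.0631, -0.0189]), 'finger_gap': np.float64(0.0095), 'gripper_force': np.float64(44.9996)}
0 0
```

View pics/wr4.png

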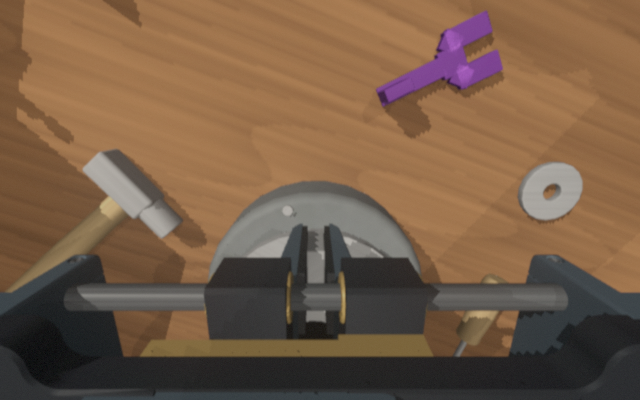

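The tab is held between the fingers at (317,250) and the force reads the washer's weight (-1.1 N), so it's free. I draw it out along tool +x.

To row units: 1.8 cm is 0.024, 1.4 cm is 0.0187.

Call:
{"op": "servo_tool", "data": {"commands": [[0.004,0,0,0,0,0,0.05],[0.008,0,0,0,0,0,0.05],[0.0133,0,0,0,0,0,0.05],[0.0187,0,0,0,0,0,0.05],[0.024,0,0,0,0,0,0.05]]}}

```text
time: 18.38
ee_pos: [0.4789, -0.1975, 0.2975]
eef_rot: [-3.142, -0.0, -2.791]
force: [0.1, -0.0, -1.3]
finger_gap: 0.0094
gripper_force: 45.0
```

```bash
python3 s2.py
```

```text
{'time': np.float64(18.375), 'ee_pos': array([ 0.4789, -0.1975,  0.2975]), 'eef_rot': array([-3.1416, -0.    , -2.7911]), 'force': array([ 0.0799, -0.0457, -1.3359]), 'moment': array([-0.0115,  0.06  ,  0.001 ]), 'finger_gap': np.float64(0.0094), 'gripper_force': np.float64(44.9997)}
```

To row units: -8 cm is -0.1067, 4.5 cm is 0.06.

Call:
{"op": "servo_tool", "data": {"commands": [[0.0067,0,0,0,0,0,0.05],[0.0133,0,0,0,0,0,0.05],[0.02,0,0,0,0,0,0.05],[0.0267,0,0,0,0,0,0.05],[0.0333,0,0,0,0,0,0.05],[0.04,0,0,0,0,0,0.05],[0.0467,0,0,0,0,0,0.05],[0.0533,0,0,0,0,0,0.05],[0.06,0,0,0,0,0,0.05],[0.0613,0,0,0,0,0,0.05],[0.0613,0,-0.0133,0,0,0,0.05],[0.0613,0,-0.04,0,0,0,0.05],[0.0613,0,-0.08,0,0,0,0.05],[0.0613,0,-0.1067,0,0,0,0.05],[0.0613,0,-0.1067,0,0,0,0.05]]}}

```text
time: 20.25
ee_pos: [0.4364, -0.2133, 0.3792]
eef_rot: [-3.139, 0.002, -2.791]
force: [-0.0, -0.5, -1.0]
finger_gap: 0.0097
gripper_force: 45.0
```

```bash
python3 s2.py; python3 - <<'E'
from h import *
im=bot.get_image("top");w=world(im);z=w[...,2]
k=(abs(w[...,0]-.604)<.1)&(abs(w[...,1]-.201)<.09)&(z>.0175)&(z<.027)
p=np.float32(w[k][:,:2]*1000);print(len(p),cv2.minAreaRect(p))
for r in bot.recognise(im,"tray_in")[:1]: print(r["position"])
save(im,"top3.png",(200,140,430,300),3)
s=bot.sense();print(s["q"].round(3))
E
```

```text
{'time': np.float64(20.25), 'ee_pos': array([ 0.4364, -0.2133,  0.3792]), 'eef_rot': array([-3.1391e+00,  2.2000e-03, -2.7910e+00]), 'force': array([-0.0377, -0.4562, -0.9564]), 'moment': array([0.    , 0.1111, 0.0285]), 'finger_gap': np.float64(0.0097), 'gripper_force': np.float64(44.9997)}
420 ((601.927001953125, 198.21026611328125), (150.7775421142578, 170.4219970703125), 83.82621002197266)
[0.6019, 0.2017, 0.0073]
[-0.503  0.075  2.176  0.     0.89  -2.424]
```

View pics/top3.png

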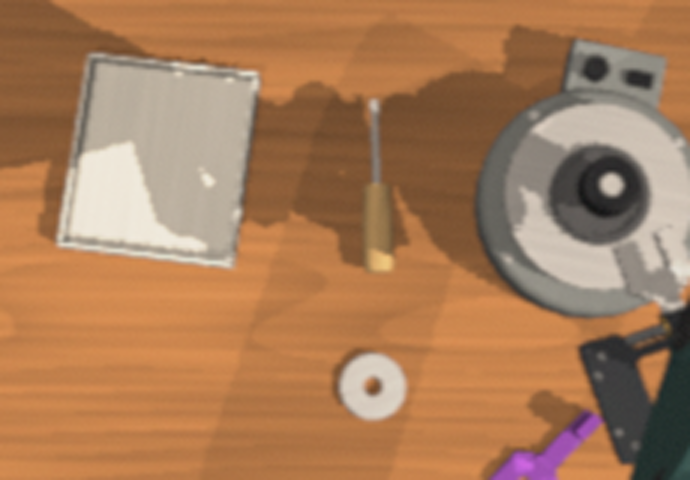

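The tray is empty, at crop px (160,160): centre about (0.602, 0.198), long axis at -6°. I place the washer with its tab towards -x.

```bash
python3 - <<'E'
from h import *
print(rel([.5563,.203,.379],np.radians(173.8)))
E
```

```text
(array([-25.6 ,  34.94,  -0.18]), array([-0.  ,  0.  , 26.28]))
```

To row units: 34.9 cm is 0.4653, -25.6 cm is -0.3413, 26.3 degrees is 0.1461.

Call:
{"op": "servo_tool", "data": {"commands": [[-0.0133,0.0187,0,0,0,0.0056,0.05],[-0.04,0.0547,0,0,0,0.0167,0.05],[-0.0733,0.1,0,0,0,0.0333,0.05],[-0.1067,0.1467,0,0,0,0.0444,0.05],[-0.14,0.1907,0,0,0,0.0611,0.05],[-0.1733,0.236,0,0,0,0.0722,0.05],[-0.2067,0.2827,0,0,0,0.0889,0.05],[-0.24,0.328,0,0,0,0.1,0.05],[-0.2733,0.3733,0,0,0,0.1167,0.05],[-0.3067,0.4187,0,0,0,0.1306,0.05],[-0.3307,0.4507,0,0,0,0.1417,0.05],[-0.3413,0.4653,0,0,0,0.1461,0.05],[-0.3413,0.4653,0,0,0,0.1461,0.05],[-0.3413,0.4653,0,0,0,0.1461,0.05]]}}

```text
time: 22.1
ee_pos: [0.5563, 0.2017, 0.377]
eef_rot: [-3.141, -0.001, 3.033]
force: [1.0, -0.0, -1.0]
finger_gap: 0.0098
gripper_force: 45.0
```

```bash
python3 s2.py; python3 - <<'E'
from h import *
print(rel([.5563,.203,.214],np.radians(173.8)))
E
```

```text
{'time': np.float64(22.1), 'ee_pos': array([0.5563, 0.2017, 0.377 ]), 'eef_rot': array([-3.1412e+00, -7.0000e-04,  3.0330e+00]), 'force': array([ 1.021 , -0.0088, -0.9546]), 'moment': array([-0.0017,  0.0314,  0.0351]), 'finger_gap': np.float64(0.0098), 'gripper_force': np.float64(44.9996)}
(array([ 0.  ,  0.14, 16.3 ]), array([-0.03, -0.04, -0.02]))
```

To row units: 16.3 cm is 0.2173, 16 cm is 0.2133.

Call:
{"op": "servo_tool", "data": {"commands": [[0,0.0013,0.04,0,0,0,0.05],[0,0.0013,0.0867,0,0,0,0.05],[0,0.0013,0.1333,0,0,0,0.05],[0,0.0013,0.1733,0,0,0,0.05],[0,0.0013,0.2,0,0,0,0.05],[0,0.0013,0.2133,0,0,0,0.05],[0,0.0013,0.2173,0,0,0,0.05],[0,0.0013,0.2173,0,0,0,0.05],[0,0.0013,0.2173,0,0,0,0.05]]}}

```text
time: 23.22
ee_pos: [0.557, 0.2036, 0.2152]
eef_rot: [3.141, 0.001, 3.033]
force: [0.1, -0.7, -1.9]
finger_gap: 0.0096
gripper_force: 45.0
```

```bash
python3 s2.py
```

```text
{'time': np.float64(23.225), 'ee_pos': array([0.557 , 0.2036, 0.2152]), 'eef_rot': array([3.1411e+00, 1.1000e-03, 3.0331e+00]), 'force': array([ 0.0554, -0.748 , -1.8757]), 'moment': array([-0.017 ,  0.1314,  0.0056]), 'finger_gap': np.float64(0.0096), 'gripper_force': np.float64(44.9997)}
```

To row units: 0.75 cm is 0.01, 0.6 cm is 0.008.

Call:
{"op": "servo_tool", "data": {"commands": [[0,0,0.004,0,0,0,0.05],[0,0,0.008,0,0,0,0.05],[0,0,0.01,0,0,0,0.05],[0,0,0.01,0,0,0,0.05]]}}

```text
time: 23.72
ee_pos: [0.5566, 0.2035, 0.2067]
eef_rot: [-3.141, -0.0, 3.033]
force: [-0.1, 0.2, -1.2]
finger_gap: 0.0094
gripper_force: 45.0
```

```bash
python3 s2.py
```

```text
{'time': np.float64(23.725), 'ee_pos': array([0.5566, 0.2035, 0.2067]), 'eef_rot': array([-3.1414e+00, -3.0000e-04,  3.0331e+00]), 'force': array([-0.1257,  0.1751, -1.2477]), 'moment': array([ 0.0795,  0.0678, -0.0425]), 'finger_gap': np.float64(0.0094), 'gripper_force': np.float64(44.9998)}
```

To row units: 0.08 cm is 0.0011, 0.04 cm is 0.0005.

Call:
{"op": "servo_tool", "data": {"commands": [[0,0,0.0005,0,0,0,0.05],[0,0,0.0011,0,0,0,0.05],[0,0,0.0011,0,0,0,0.05]]}}

```text
time: 24.1
ee_pos: [0.5567, 0.2035, 0.2061]
eef_rot: [-3.142, 0.0, 3.033]
force: [-0.8, -0.4, -0.3]
finger_gap: 0.0096
gripper_force: 45.0
```

```bash
python3 s2.py
```

```text
{'time': np.float64(24.1), 'ee_pos': array([0.5567, 0.2035, 0.2061]), 'eef_rot': array([-3.1416,  0.    ,  3.033 ]), 'force': array([-0.8371, -0.3713, -0.3086]), 'moment': array([ 0.0381,  0.0537, -0.0188]), 'finger_gap': np.float64(0.0096), 'gripper_force': np.float64(44.9997)}
```

To row units: 0.08 cm is 0.0011, 0.04 cm is 0.0005.

Call:
{"op": "servo_tool", "data": {"commands": [[0,0,0.0005,0,0,0,0.05],[0,0,0.0011,0,0,0,0.05],[0,0,0.0011,0,0,0,0.05]]}}

```text
time: 24.48
ee_pos: [0.5567, 0.2035, 0.2056]
eef_rot: [-3.142, -0.0, 3.033]
force: [-3.2, -0.6, 6.9]
finger_gap: 0.0095
gripper_force: 45.0
```

```bash
python3 s2.py
```

```text
{'time': np.float64(24.475), 'ee_pos': array([0.5567, 0.2035, 0.2056]), 'eef_rot': array([-3.1415e+00, -1.0000e-04,  3.0330e+00]), 'force': array([-3.2254, -0.6222,  6.9439]), 'moment': array([-0.0806,  0.4278,  0.0161]), 'finger_gap': np.float64(0.0095), 'gripper_force': np.float64(45.0017)}
```

Contact reads 7 N. I release gently and rise.

To row units: -20 cm is -0.2667, -19 cm is -0.2533.

Call:
{"op": "servo_tool", "data": {"commands": [[0,0,0,0,0,0,0.05],[0,0,0,0,0,0,0.12],[0,0,0,0,0,0,0.2],[0,0,0,0,0,0,0.35],[0,0,0,0,0,0,0.35],[0,0,-0.0133,0,0,0,0.35],[0,0,-0.0533,0,0,0,0.35],[0,0,-0.12,0,0,0,0.35],[0,0,-0.1867,0,0,0,0.35],[-0.08,0,-0.2533,0,0,0,0.35],[-0.16,0,-0.2667,0,0,0,0.35],[-0.16,0,-0.2667,0,0,0,0.35]], "squeeze": 10}}

```text
time: 25.98
ee_pos: [0.6786, 0.19, 0.4079]
eef_rot: [3.14, 0.004, 3.032]
force: [-1.2, 0.3, -0.6]
finger_gap: 0.0316
gripper_force: 0.0
```

```bash
python3 s2.py; python3 - <<'E'
from h import *
im=bot.get_image("wrist");save(im,"wr5.png")
w=world(im);z=w[...,2]
for r in bot.recognise(im,"washer")[:2]: print(r["score"],np.round(r["position"],3),pix(im,r["position"]))
k=(abs(w[...,0]-.59)<.07)&(abs(w[...,1]-.2)<.05)&(z>.007)&(z<.05)
print(np.histogram(z[k],bins=np.arange(.006,.046,.003)))
E
```

```text
{'time': np.float64(25.975), 'ee_pos': array([0.6786, 0.19  , 0.4079]), 'eef_rot': array([3.1403, 0.0038, 3.0321]), 'force': array([-1.1863,  0.3046, -0.6385]), 'moment': array([0.0218, 0.0617, 0.0028]), 'finger_gap': np.float64(0.0316), 'gripper_force': np.float64(0.0)}
0.57 [ 0.787 -0.257  0.013] [ 13.15385334 284.77984674]
0.33 [0.588 0.201 0.004] [316.13527498 103.0630086 ]
(array([  12,  597, 1075,   26,   21,   71,    1,    0,    1,    6,  157,
         42,    0]), array([0.006, 0.009, 0.012, 0.015, 0.018, 0.021, 0.024, 0.027, 0.03 ,
       0.033, 0.036, 0.039, 0.042, 0.045]))
```

View pics/wr5.png

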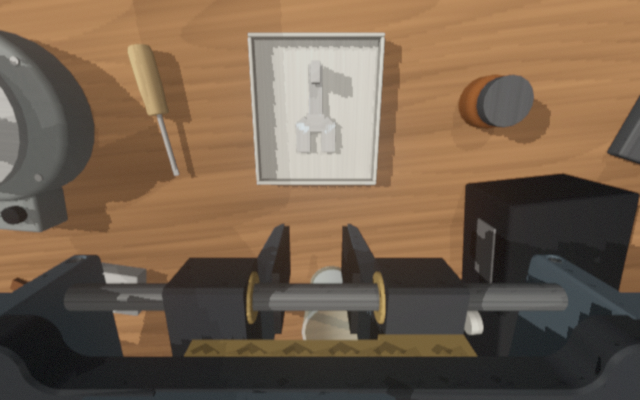

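The washer lies flat in the tray at (316,110), tab up at (316,72). Its top is at about 12 mm and the tab top at 38 mm. The bystanders in view haven't moved.

```bash
python3 -c "
from station import bot
print(bot.job_done())"
```

```text
the job is handed in; nothing more can be done
None
```

I turned the knob clockwise until I felt its stop, drew the washer out without it catching, and set it down flat, same side up, in the tray; the job was handed in at about 26 s.

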